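# Fill the gap in the model station platform with the section that fits

## Task

The model station platform on the plywood board has a gap in the middle. Of the three loose platform sections, pick the one whose length suits the gap (it goes in with only a little play; one is too long, one leaves a wide hole) and lower it, without dropping it, in between the two fixed ends, so that it stands flat, flush with them and in line with them. Leave the other two sections where they lie.

Things in the scene. Friction and masses are not known exactly. Their poses are not given: they have to be found in the camera images.
- platform_gap (a point): Gap of the fixed model platform: centre of the gap's floor (a 60 mm wide ply strip, 3 mm above the plywood board's top, which is at z = 0.030 m). y runs along the platform, x across, z up. Gap 80 mm long (y), open to +x, -x and above; at each end a fixed platform end 70 mm long, 40 mm wide, 32 mm high above the gap's floor, with a bench on top (12 mm more) and a ramp beyond.
- section_a: Loose platform section, timber block with grey paved top and pale kerb lines along its two long edges: 52 mm long (along its y axis), 40 mm wide (x), 32 mm high. Origin: centre of its underside, z up. Rigid, about 47 g. It lies on the plywood board, paved side up.
- section_b: Loose platform section of the same make, 70 mm long (y), 40 mm wide (x), 32 mm high, about 63 g. Origin: centre of its underside, z up. It lies on the plywood board, paved side up.
- section_c: Loose platform section of the same make, 88 mm long (y), 40 mm wide (x), 32 mm high, about 79 g. Origin: centre of its underside, z up. It lies on the plywood board, paved side up.

How it is judged:
By the outcome, as a careful person would: the job done as asked, in the order asked, and still so for the second after the job is handed in, with the robot touching nothing.
It also fails if it takes over 48 s, if anything falls off the work surface, if the arm or the gripper's body presses on something with over 40 N, if the wrist force passes 120 N, or if a joint passes its speed limit or range.

## Robot

A 7-joint arm with a two-finger parallel gripper is mounted at the origin on a cart in front of the work surface, level with it; the furniture and walls round the work are solid. World frame = base frame: x ahead of the robot, y to its left, z up, the work surface at z = 0. Lengths are in mm, angles in rad, forces in N, time in s.
With the tool pointing down it reaches from about 400 to 875 mm from the base axis. Payload 19.3 kg.
Tool frame: the origin (TCP) lies at the very end of the fingers, on their centre line; the grasp point (between the pads) lies 19 mm behind it (grip_point_offset is the z of the grasp point in the tool frame, in mm); z points along the fingers, y is the line along which they close (so a half turn about z gives the same grasp; the last joint's range is limited). The gripper opens to 85 mm and grips with 20 to 120 N. Pads are 22 mm wide; open, the fingers measure 114 mm over their backs; the gripper's body (76 mm by 85 mm) begins 54 mm behind the grasp point. The pads swing forward as they close: fully open they stand 13 mm farther back than shut.
Start: joints at [1.056, 0.521, -0.036, 1.599, 0.021, 1.021, -0.113], TCP at [268.896, -564.19, 231.291] pointing down, gripper open.
Joint ranges: [-2.91, 2.91], [-0.3, 2.13], [-1.5, 1.42], [0.17, 2.43], [-1.26, 4.41], [0.16, 1.93], [-2.52, 2.52]. Speed limits (rad/s): [1.89, 1.89, 2.39, 2.39, 3.01, 3.01, 3.01].

## Interface

Orientations are given as a 3x3 rotation matrix whose columns are the frame's x, y, z axes.
In Python, from workcell import movep, movel, goto_joints, open_gripper, clamp, wait, inverse_kinematics, read_state, camera, PlanningError, finish_job, grip_point_offset gives the robot as it stands. Calls block until the motion is done:
- movep(position, orientation): joint-space move of the TCP to a pose.
- movel(position, frame=None, max_speed=150, guard=None): straight line of the TCP; frame=None keeps the orientation; max_speed is the mean speed in mm/s. With guard (N) it stops when the force on the tool has changed by that much, and returns True; else False.
- goto_joints(angles): joint-space move.
- open_gripper() and clamp(): open the fingers fully, or close them until they stop; the grip force is fixed at half the most.
- wait(seconds).
- inverse_kinematics(position, orientation): joint angles nearest the present ones, or None.
- read_state(): the state.
- camera(name): name is "scene" or "top" or "wrist"; returns a dict with "image" (384x512x3 uint8, blue, green, red), "range_z" (384x512 float32, mm along the optical axis (not along the pixel's ray), 0 where there is no reading), "fx", "fy", "cx", "cy" (pixels), "cam_to_world" (4x4, takes a point from camera to world coordinates). Camera axes: x right, y up, looking along -z (the intrinsics and any distortion apply to the point x, -y, -z); pixel columns grow to the right and rows downward; lengths in mm; the calibration is good to about 2 mm. A picture is of the moment at which its call begins.
A pose or a line that the arm cannot do raises PlanningError and nothing moves.
- finish_job(): hands the job in; it is judged then, once.
The state is a dict: "time": time; "qpos": joint angles; "qvel": joint speeds; "joint_efforts": joint torques, N m; "eef_pos": TCP position; "tool_rot": TCP orientation; "ft_force": force on the tool from outside, world axes, zero at the start; "torque": the same for the moment, N m; "finger_gap": finger opening in mm; "gripper_force": force on a finger pad.
Only numpy, scipy, OpenCV 4.12 (cv2) and the standard library are available. Lean on these libraries where they do the work, as an engineer would, in place of code of your own. Each camera call takes 0.05 s, during which the arm holds its last target. There are 200 camera calls.

## Working session

There is one attempt and no reset: what is moved stays moved. The work goes in short steps, each a Python script; the robot and the scene stay as the last script left them, time stands still between calls to the robot, and variables do not carry over. Pictures are saved under pics/ and viewed, at most 10 in all, crops included, and the job is handed in when it is done.

```bash
mkdir -p pics; ls
python3 - <<'E'
from workcell import *
import cv2,numpy as np
for n in("top","scene"):
    c=camera(n); cv2.imwrite(f"pics/{n}0.png",c["image"]); np.savez(f"{n}0.npz",**c)
    print(n,c["fx"],c["cx"],c["cy"],c["cam_to_world"].round(3).tolist(),[k for k in c], (c["range_z"]>0).mean())
s=read_state();print(s["time"],s["tool_rot"],s["finger_gap"],grip_point_offset)
E
```

```text
pics
top 457.0225907082266 260.6422007567277 198.11034043950863 [[0.009, 0.996, -0.09, 474.939], [-1.0, 0.011, 0.024, 21.168], [0.025, 0.089, 0.996, 1082.645], [0.0, 0.0, 0.0, 1.0]] ['image', 'range_z', 'fx', 'fy', 'cx', 'cy', 'cam_to_world'] 0.9956766764322916
scene 360.29819482575004 258.81021206638206 190.93328154506912 [[-0.612, 0.528, -0.589, 34.59], [-0.791, -0.403, 0.461, 406.869], [0.006, 0.748, 0.664, 672.904], [0.0, 0.0, 0.0, 1.0]] ['image', 'range_z', 'fx', 'fy', 'cx', 'cy', 'cam_to_world'] 0.9872690836588541
0.1 [[ 9.02683489e-01  4.30304873e-01 -4.84146792e-04]
 [ 4.30305141e-01 -9.02683068e-01  8.74081427e-04]
 [-6.09096143e-05 -9.97349726e-04 -9.99999501e-01]] 85.28490197446845 -18.700000000000003
```

View pics/top0.png

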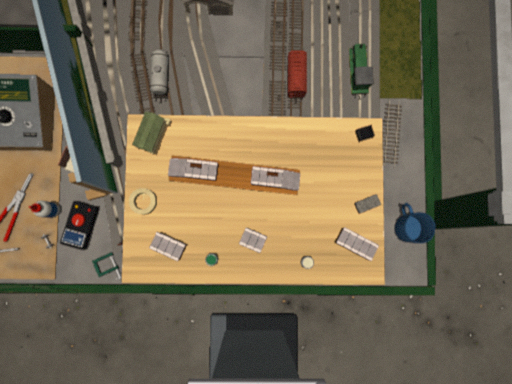

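View pics/scene0.png

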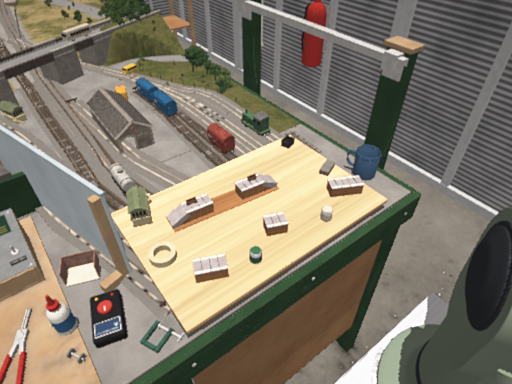

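The top view shows the gap at about (235,175), between the ends at (194,168) and (275,178). The loose sections are at (168,246), (252,240) and (357,243). I'll measure these with masks.

```bash
cat > h.py <<'E'
import cv2,numpy as np
def ray(c,uv,z):
    uv=np.atleast_2d(uv).astype(float); T=c["cam_to_world"]
    d=np.c_[(uv[:,0]-c["cx"])/c["fx"],-(uv[:,1]-c["cy"])/c["fy"],-np.ones(len(uv))]@T[:3,:3].T
    return T[:3,3]+d*((z-T[2,3])/d[:,2])[:,None]
def cloud(c):
    v,u=np.mgrid[:384,:512]; r=c["range_z"]; T=c["cam_to_world"]
    p=np.stack([(u-c["cx"])/c["fx"]*r,-(v-c["cy"])/c["fy"]*r,-r],-1)
    return p@T[:3,:3].T+T[:3,3]
E
python3 - <<'E'
from h import *
c=dict(np.load("top0.npz")); im=c["image"]; P=cloud(c)
hsv=cv2.cvtColor(im,cv2.COLOR_BGR2HSV)
print("board z",np.median(P[200:235,280:330,2]))
m=((hsv[...,1]<60)&(hsv[...,2]>90)).astype(np.uint8); m[:118]=0;m[283:]=0;m[:,:128]=0;m[:,384:]=0
m=cv2.morphologyEx(m,cv2.MORPH_CLOSE,np.ones((3,3)))
n,l,st,ce=cv2.connectedComponentsWithStats(m)
for i in range(1,n):
    if st[i,4]<150: continue
    v,u=np.nonzero(l==i); w=ray(c,np.c_[u,v],62)[:,:2]
    (cx,cy),s,a=cv2.minAreaRect(w.astype(np.float32))
    b=cv2.boxPoints(((cx,cy),s,a)); e=b[1]-b[0] if np.linalg.norm(b[1]-b[0])>np.linalg.norm(b[2]-b[1]) else b[2]-b[1]
    print(ce[i].round(1),st[i,4],"c",round(cx,1),round(cy,1),"size",np.round(s,1),"long dir deg from y",np.degrees(np.arctan2(-e[0],e[1])).round(1),"z",np.median(P[l==i][:,2]).round(1))
E
```

```text
board z 29.607344782853488
[192.5 168.8] 779 c 632.2 150.0 size [107.2  40.1] long dir deg from y -4.9 z 63.4
[275.2 178.1] 786 c 613.2 -35.8 size [107.9  40.5] long dir deg from y -6.7 z 63.4
[367.7 203.4] 228 c 557.7 -244.6 size [23.4 50.9] long dir deg from y -157.8 z 45.8
[252.6 239.7] 398 c 473.7 13.4 size [50.  39.3] long dir deg from y -22.6 z 61.5
[356.9 243.7] 680 c 467.1 -219.6 size [86.7 39.1] long dir deg from y -27.4 z 61.7
[167.3 245.8] 570 c 458.9 201.9 size [69.6 40. ] long dir deg from y -24.1 z 61.3
```

Run:
```python
from h import *
from workcell import *
for n in("top","scene"):
    P=cloud(dict(np.load(n+"0.npz"))).reshape(-1,3)
    r=np.hypot(P[:,0],P[:,1]); a=np.degrees(np.arctan2(P[:,1],P[:,0]))
    for lo in range(-90,60,10):
        k=(a>lo)&(a<=lo+10)&(P[:,2]>100)&(r>250)&(r<800)
        if k.sum()>5: print(n,lo,k.sum(),"rmin",r[k].min().round(),"zmax",P[k,2].max().round())
def R(deg,flip=1):
    t=np.radians(deg); y=flip*np.array([np.cos(t),np.sin(t),0]); z=np.array([0,0,-1.]); return np.c_[np.cross(y,z),y,z]
for f in(1,-1):
    for p,d in(([459,202,200],-24.1),([622,57,200],-5.8),([260,-400,260],-64)):
        q=inverse_kinematics(p,R(d,f)); print(f,p,None if q is None else np.round(q,2))
```

```text
top -50 132 rmin 659.0 zmax 308.0
top -40 3107 rmin 647.0 zmax 340.0
top 0 850 rmin 475.0 zmax 1083.0
top 20 1778 rmin 666.0 zmax 250.0
top 30 195 rmin 668.0 zmax 247.0
top 40 17 rmin 719.0 zmax 112.0
scene -50 852 rmin 650.0 zmax 358.0
scene -40 2609 rmin 644.0 zmax 358.0
scene 20 1135 rmin 667.0 zmax 249.0
scene 30 848 rmin 667.0 zmax 248.0
scene 40 34 rmin 722.0 zmax 113.0
1 [459, 202, 200] [ 0.16  0.51 -0.92  1.92  0.49  0.96 -1.42]
1 [622, 57, 200] [ 0.2   0.61 -0.59  1.61  0.38  1.04 -0.6 ]
1 [260, -400, 260] [ 0.93  0.25 -0.07  1.94  0.02  0.95 -0.27]
-1 [459, 202, 200] [ 0.35  0.68 -1.27  1.91  0.73  1.12  1.51]
-1 [622, 57, 200] [ 0.54  0.88 -1.28  1.59  0.87  1.33  2.19]
-1 [260, -400, 260] [ 1.81  0.51 -1.26  1.9   0.54  1.13  2.36]
```

```bash
cat >> h.py <<'E'
def R(deg,flip=1):
    t=np.radians(deg); y=flip*np.array([np.cos(t),np.sin(t),0]); z=np.array([0,0,-1.]); return np.c_[np.cross(y,z),y,z]
E
python3 - <<'E'
from h import *
from workcell import *
movep([250,-400,260],R(-64)); movep([459,202,200],R(-24.1))
c=camera("wrist"); cv2.imwrite("pics/w1.png",c["image"]); np.savez("w1.npz",**c); print(read_state()["time"],c["cam_to_world"].round(2).tolist())
E
```

```text
3.1417 [[0.91, 0.39, 0.11, 488.55], [-0.41, 0.88, 0.25, 266.33], [-0.0, -0.28, 0.96, 342.41], [0.0, 0.0, 0.0, 1.0]]
```

View pics/w1.png

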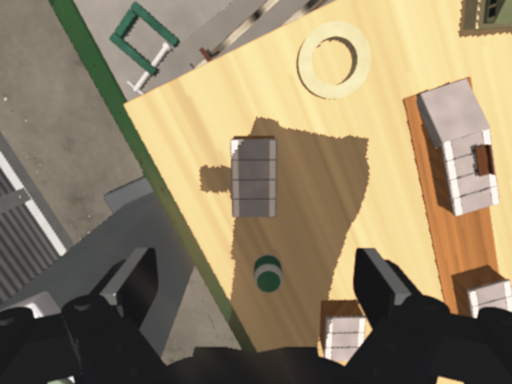

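The wrist view shows the section at (254,177), aligned with the tool, a green pot at (267,273), and the near gap edge at about (465,210). I'll measure the section from this view.

Run:
```python
from h import *
c=dict(np.load("w1.npz")); hsv=cv2.cvtColor(c["image"],cv2.COLOR_BGR2HSV); P=cloud(c)
m=((P[...,2]>55)&(P[...,2]<70)).astype(np.uint8); m2=((hsv[...,1]<70)).astype(np.uint8)
for nm,M in(("depth",m),("col",m2)):
    M[:100]=0;M[240:]=0;M[:,:200]=0;M[:,320:]=0
    n,l,st,ce=cv2.connectedComponentsWithStats(M); i=1+st[1:,4].argmax()
    v,u=np.nonzero(l==i); (cx,cy),s,a=cv2.minAreaRect(ray(c,np.c_[u,v],62)[:,:2].astype(np.float32))
    print(nm,st[i],cx,cy,s,a,"z",np.median(P[l==i][:,2]))
print("pot",ray(c,[267,273],50), P[273,267])
```

```text
depth [ 230  139   48   79 3589] 459.173828125 204.03273010253906 (69.85758972167969, 39.84914016723633) 66.05706024169922 z 62.02418372476683
col [ 230  139   47   78 3529] 459.1820068359375 204.50308227539062 (68.77336883544922, 39.830718994140625) 65.72705078125 z 62.0349019430592
pot [[430.4997705  109.31280365  50.        ]] [433.11962492 116.39863163  63.19571519]
```

Run:
```python
from h import *
from workcell import *
Q=R(-24.1)
movel([459.1,203.2,200],Q)
movel([459.1,203.2,70],max_speed=150)
print(movel([459.1,203.2,37],max_speed=60,guard=8))
clamp(); s=read_state(); print(s["finger_gap"],s["gripper_force"],s["eef_pos"],s["time"])
movel([459.1,203.2,190],max_speed=150)
movep([620,35,220],R(-5.8))
c=camera("wrist"); cv2.imwrite("pics/w2.png",c["image"]); np.savez("w2.npz",**c); s=read_state();print(s["time"],s["finger_gap"])
```

```text
False
38.39470066742441 58.940309286117554 [459.26993877 203.18892766  37.43334989] 5.625
7.775 38.69798082183042
```

View pics/w2.png

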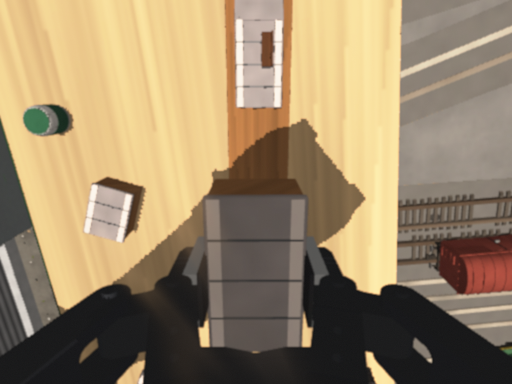

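The wrist view shows the section gripped, with its top's front edge at row 196, columns 205–307. The +y end's gap edge is at row 107, columns 237–281. I'll compute both poses.

Run:
```python
from h import *
c=dict(np.load("w2.npz")); hsv=cv2.cvtColor(c["image"],cv2.COLOR_BGR2HSV); P=cloud(c)
S=hsv[...,1]
# +y end: top pavement
m=((S<70)).astype(np.uint8); m[:22]=0; m[125:]=0; m[:,:225]=0; m[:,300:]=0
m=cv2.morphologyEx(m,cv2.MORPH_CLOSE,np.ones((3,3)))
n,l,st,_=cv2.connectedComponentsWithStats(m); i=1+st[1:,4].argmax(); M=l==i; print(st[i],"z",np.median(P[M][:,2]))
L=[];Rr=[]
for r in range(40,104):
    u=np.nonzero(M[r])[0]; L.append((u.min()-.5,r)); Rr.append((u.max()+.5,r))
B=[(u,np.nonzero(M[:,u])[0].max()+.5) for u in range(242,278)]
def fit(p,z):
    w=ray(c,p,z)[:,:2].astype(np.float32); return cv2.fitLine(w,cv2.DIST_HUBER,0,.01,.01).ravel(), w.mean(0)
for nm,p in(("L",L),("R",Rr),("B",B)):
    f,mn=fit(p,65); print(nm,mn,"ang",np.degrees(np.arctan2(f[1],f[0])))
# top view: inner edges, axis from all end points
t=dict(np.load("top0.npz")); h=cv2.cvtColor(t["image"],cv2.COLOR_BGR2HSV)
a=np.radians(-5.8); ax=np.array([-np.sin(a),np.cos(a)]); bx=np.array([np.cos(a),np.sin(a)])
m=((h[...,1]<60)&(h[...,2]>90)).astype(np.uint8)
for nm,sl in(("+",(165,222)),("-",(246,305))):
    k=m.copy(); k[:150]=0;k[198:]=0;k[:,:sl[0]]=0;k[:,sl[1]:]=0
    v,u=np.nonzero(k); w=ray(t,np.c_[u,v],65)[:,:2]; s=w@ax; x=w@bx
    print("top",nm,np.percentile(s,[0,1,99,100]).round(1),"lat",np.percentile(x,[1,50,99]).round(1))
# held section
T=c["cam_to_world"]
m=((S<60)).astype(np.uint8); m[:185]=0; m[240:]=0; m[:,:203]=0;m[:,310:]=0
reg=P[205:230,220:295]; print("held z",np.median(reg[...,2]))
z=np.median(reg[...,2])
g=cv2.cvtColor(c["image"],cv2.COLOR_BGR2GRAY).astype(float)
d=S.astype(float)
F=[(u,185+np.abs(np.diff(cv2.GaussianBlur(d,(3,3),0)[185:207,u])).argmax()+.5) for u in range(212,302)]
f,mn=fit(F,z); print("held front",mn,"ang",np.degrees(np.arctan2(f[1],f[0])), np.median([x[1] for x in F]))
k=((P[...,2]>z-6)&(P[...,2]<z+6)); k[:180]=0;k[235:]=0
for r in (200,215,230): u=np.nonzero(k[r])[0]; print(r,u.min(),u.max(),ray(c,[[u.min()-.5,r],[u.max()+.5,r]],z)[:,:2].round(1).tolist())
print("TCP 620 35 220; gap est top 622.7 57.1 -> along",np.dot([622.7,57.1],ax))
print("front along",(mn@ax),"tcp along",np.dot([620,35],ax),"lat tcp",np.dot([620,35],bx))
```

```text
[ 235   22   49   86 3627] z 65.07369373733997
L [611.7296  129.22443] ang 84.4833
R [650.89026 125.20032] ang 84.1147
B [629.3195    98.395905] ang -5.081249
top + [159.4 160.5 264.7 265.9] lat [593.9 611.9 632.7]
top - [-27.2 -26.3  78.9  80.1] lat [593.7 611.9 632.9]
held z 243.82784374116517
held front [623.6389   72.56587] ang -4.8449473 194.5
200 202 308 [[603.0, 72.4], [642.7, 68.3]]
215 203 307 [[602.5, 66.5], [642.0, 62.4]]
230 204 306 [[602.0, 60.4], [641.2, 56.4]]
TCP 620 35 220; gap est top 622.7 57.1 -> along 119.7354447299445
front along 135.2170259952626 tcp along 97.47572906243431 lat tcp 613.2890690724456
```

Run:
```python
from h import *
from workcell import *
a=np.radians(-5.8); ax=np.array([-np.sin(a),np.cos(a)]); bx=np.array([np.cos(a),np.sin(a)])
p=119.1*ax+614.6*bx; print(p)
movep([*p,130],R(-5.8)); movel([*p,90],max_speed=80)
for n in("wrist","top"):
    c=camera(n); cv2.imwrite(f"pics/{n}3.png",c["image"]); np.savez(n+"3.npz",**c)
s=read_state();print(s["time"],s["finger_gap"],s["eef_pos"])
```

```text
[623.48948864  56.38109217]
8.9833 38.29831852450452 [623.74011702  56.51993745  90.39217802]
```

View pics/wrist3.png

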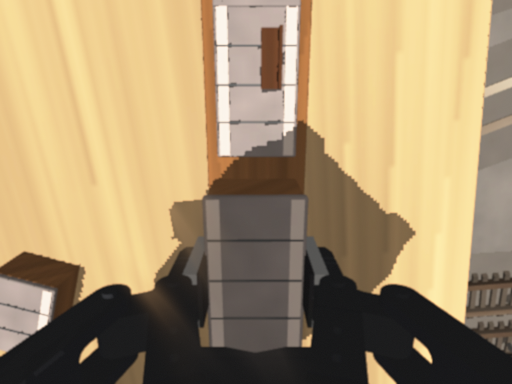

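The section now hangs over the gap: its front edge is at row 195, columns 205–307. The +y end's edge is at row 156, columns 217–296. I'll compute the remaining offset.

Run:
```python
from h import *
c=dict(np.load("wrist3.npz")); S=cv2.cvtColor(c["image"],cv2.COLOR_BGR2HSV)[...,1]; P=cloud(c)
a=np.radians(-5.8); ax=np.array([-np.sin(a),np.cos(a)]); bx=np.array([np.cos(a),np.sin(a)])
def seg(k,r0,r1,z):
    k=k.copy(); k[:r0]=0;k[r1:]=0
    o=[]
    for r in range(r0,r1,4):
        u=np.nonzero(k[r])[0]
        if len(u): o.append(ray(c,[[u.min()-.5,r],[u.max()+.5,r]],z)[:,:2])
    o=np.array(o); C=o.mean(1); f=cv2.fitLine(C.astype(np.float32),cv2.DIST_HUBER,0,.01,.01).ravel()
    print("lat L,R,mid",np.median(o[:,0]@bx).round(2),np.median(o[:,1]@bx).round(2),np.median(C@bx).round(2),"ang",np.degrees(np.arctan2(f[1],f[0])).round(2)%180)
e=(P[...,2]>57)&(P[...,2]<72); e[:,:200]=0;e[:,315:]=0
seg(e,100,150,65); rows=np.array([np.nonzero(e[:170,u])[0].max()+.5 for u in range(225,288)])
B=ray(c,np.c_[np.arange(225,288),rows],65)[:,:2]; print("edge along",np.median(B@ax))
z=np.median(P[210:230,230:290,2]); h=(P[...,2]>z-6)&(P[...,2]<z+6); h[:,:200]=0;h[:,315:]=0; print("z",z)
seg(h,202,232,z); rows=np.array([np.nonzero(h[:,u])[0].min()-.5 for u in range(212,300)])
F=ray(c,np.c_[np.arange(212,300),rows],z)[:,:2]; print("front along",np.median(F@ax))
```

```text
lat L,R,mid 595.44 635.24 615.34 ang 84.18
edge along 161.56327798552937
z 114.34121078879375
lat L,R,mid 594.88 634.47 614.6 ang 84.2
front along 156.27541011827552
```

Run:
```python
from h import *
from workcell import *
a=np.radians(-5.8); ax=np.array([-np.sin(a),np.cos(a)]); bx=np.array([np.cos(a),np.sin(a)])
p=119.2*ax+615.2*bx
movel([*p,90],max_speed=60)
f0=np.array(read_state()["ft_force"])
print(movel([*p,52],max_speed=60,guard=6)); s=read_state(); print(s["eef_pos"],np.array(s["ft_force"])-f0)
c=camera("wrist"); cv2.imwrite("pics/w4.png",c["image"]); np.savez("w4.npz",**c)
```

```text
False
[624.22288913  56.58138048  52.17338978] [ 0.94378807 -0.44838236  0.23294964]
```

View pics/w4.png

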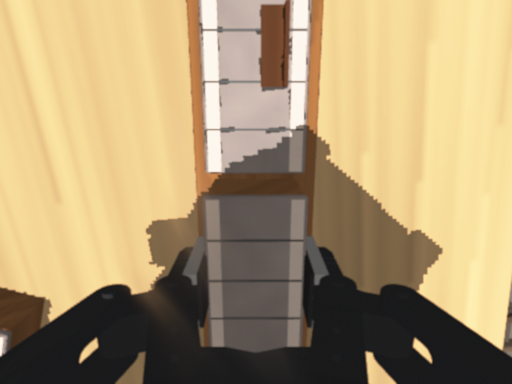

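The section is inside the gap, in line with the +y end: columns 205–307 against 206–305, and clear of its edge. Next is the guarded set-down and release.

Run:
```python
from h import *
from workcell import *
p=read_state()["eef_pos"]
a=np.radians(-5.8); ax=np.array([-np.sin(a),np.cos(a)]); bx=np.array([np.cos(a),np.sin(a)])
p=119.2*ax+615.2*bx
print(movel([*p,44],max_speed=50,guard=5)); hit=movel([*p,36],max_speed=12,guard=4)
s=read_state(); print(hit,s["eef_pos"],s["ft_force"])
open_gripper(); wait(.3)
movel([*p,120],max_speed=80); movel([*(p-110*bx),200],max_speed=150)
for n in("wrist","top"):
    c=camera(n); cv2.imwrite(f"pics/{n}5.png",c["image"]); np.savez(n+"5.npz",**c)
print(read_state()["time"])
```

```text
False
True [624.25061484  56.4026693   40.54051979] [-0.69351183 -0.0514024   7.66617391]
13.925
```

View pics/wrist5.png

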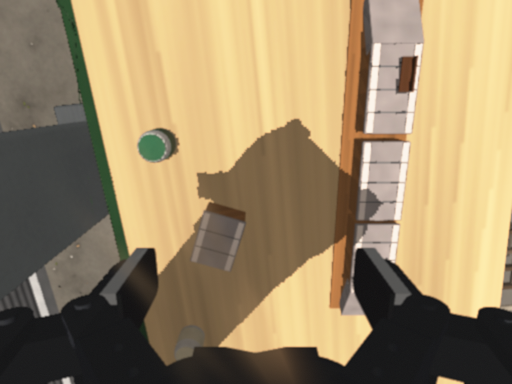

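The section sits in the gap at rows 141–220 with small slots at both ends. I'll check its residual numerically.

Run:
```python
from h import *
c=dict(np.load("wrist5.npz")); P=cloud(c); S=cv2.cvtColor(c["image"],cv2.COLOR_BGR2HSV)[...,1]
a=np.radians(-5.8); ax=np.array([-np.sin(a),np.cos(a)]); bx=np.array([np.cos(a),np.sin(a)])
k=(P[...,2]>58)&(P[...,2]<72); k[:,:335]=0;k[:,425:]=0
for nm,r0,r1 in(("+end",95,130),("sec",146,215),("-end",230,244)):
    o=[];
    for r in range(r0,r1,3):
        u=np.nonzero(k[r])[0]; o.append(ray(c,[[u.min()-.5,r],[u.max()+.5,r]],65)[:,:2])
    o=np.array(o); A=[np.degrees(np.arctan2(*(lambda f:(f[1],f[0]))(cv2.fitLine(o[:,i].astype(np.float32),cv2.DIST_HUBER,0,.01,.01).ravel())))%180 for i in(0,1)]
    print(nm,"lat",np.median(o@bx,0).round(2),"ang",np.round(A,1),"z",np.median(P[r0:r1,375:390,2]).round(2))
for u in(375,385): 
    g=np.nonzero(~k[100:240,u])[0]+100; print(u,(ray(c,np.c_[np.full(len(g),u),g],65)[:,:2]@ax).round(1))
```

```text
+end lat [593.97 634.91] ang [84.  84.2] z 64.91
sec lat [594.19 634.87] ang [84.1 84.2] z 65.0
-end lat [594.04 634.86] ang [83.5 82.1] z 64.99
375 [160.9 160.1 159.2 158.4 157.6 156.8 155.9 155.1 141.7  84.1  83.2]
385 [163.3 160.9 160.  159.2 158.4 157.6 156.7 155.9 155.1  84.1  83.2]
```

```bash
python3 -c "
from workcell import *
print(finish_job())"
```

```text
the job is handed in; nothing more can be done
None
```

I lowered section_b (70 mm) into the gap and released it. The last wrist picture shows it level and in line with both ends to within about 0.3 mm, with clearance at each end. Sections a and c were left where they lay, and the job was handed in at about 14 s.

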